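Show the lid's stop, then hold the lid at 60 degrees

TASK

The lid of the parts-washing tank opens further than it should, so I am going to reset the stop screw behind it. Lift the lid (it has a handle on top) until it comes up against the rubber buffer of that screw and keep it there for a moment without forcing it, so that I can see where the stop is set now; then ease it back down to 60 degrees open, within 5 degrees (shut is 0), and hold it still there while I wind the screw in to meet it. You finish while still holding the lid, not letting it go; leave the oil can, the screw tin and the bench brush where they are.

Things in the scene. Friction and masses are not known exactly. Their poses are not given: they have to be found in the camera images.
- tank: fixed grey sheet-steel parts-washing tank on four short legs with rubber feet, 150 deep (x) x 240 wide (y) x 135 mm high over the legs; origin at the centre of its underside on the bench; its own x points from its front (handle side) to its back (hinge and stop side), y to its left seen from the front, z up
- lid (a joint): opening angle of the tank's lid in rad: 0 shut and level, 1.047 is 60 degrees; it turns about the hinge line and falls shut by itself from every angle it can reach. The lid is a folded grey sheet 162 deep x 256 mm wide, about 0.45 to 0.8 kg, centre of mass about 95 mm from the hinge line; its top face lies 5.5 mm above the hinge line when shut
- lid_hinge (a point): middle of the hinge line, which runs along the tank's y at its back rim, 79 mm behind the tank's centre and 139 mm above the bench
- lid_handle (a point): middle of the lid's handle: a round steel rod 12 mm thick along the tank's y, 72 mm clear between its two legs, standing 40 mm (rod centre) above the lid's top near its front edge; 130 mm in front of the hinge line and 45.5 mm above it when the lid is shut, and it swings with the lid
- stop: the stop: a long screw held in a bracket behind the tank, pointing forward at the lid, with a black rubber buffer on its front end; origin at the centre of the buffer's dome (radius 9 mm), 85 mm to the left (+y of the tank) of the middle and 85 mm above the hinge line. How far it stands forward varies, so that the lid's top face meets it somewhere between 67 and 85 degrees. The rubber gives about 1 mm for each 5 N on it; 30 N on it is too much
- oil_can: loose oil can with a long spout, 68 mm across, 165 mm high, origin at the centre of its underside; a bystander
- screw_tin: loose open round tin, 76 mm across, 50 mm high, origin at the centre of its underside; a bystander
- bench_brush: loose bench brush, 220 x 57 x 49 mm, origin at the centre of its underside; a bystander

How it is judged (in metres and radians):
On the way:
1. the lid is held up against the rubber buffer of the stop (at least 2 N for 0.3 s) (contact force between lid and stop above 2 N), for 0.3 s.
At the end, for the whole second after the job is handed in: the lid stands still at 60 degrees open, within 5 degrees, carried by the gripper's fingers (more than 0.5 N between them and the lid) and clear of the stop (value of joint lid between 0.96 and 1.134 rad and velocity of joint lid between -0.05 and 0.05 rad/s and contact force between the fingers and lid above 0.5 N and contact force between lid and stop below 0.5 N); the arm keeps its last pose, push and grip.
It fails at once if the lid is forced against the stop (more than 30 N on the buffer) (contact force between lid and stop above 30 N).
It fails at once if the lid is dropped or flung (faster than 2.5 rad/s) (velocity of joint lid above 2.5 rad/s or velocity of joint lid below -2.5 rad/s).
It fails at once if the oil can is moved more than 30 mm (distance of oil_can from where it was at the start of the episode above 0.03 m).
It fails at once if the screw tin is moved more than 30 mm (distance of screw_tin from where it was at the start of the episode above 0.03 m).
It fails at once if the brush is moved more than 30 mm (distance of bench_brush from where it was at the start of the episode above 0.03 m).
It also fails if it takes over 53 s, if anything falls off the work surface, if the arm or the gripper's body presses on something with over 40 N, if the wrist force passes 120 N, or if a joint passes its speed limit or range.

ROBOT

A 7-joint arm with a two-finger parallel gripper is mounted at the origin on a cart in front of the work surface, level with it; the furniture and walls round the work are solid. World frame = base frame: x ahead of the robot, y to its left, z up, the work surface at z = 0. Lengths are in m, angles in degrees, forces in N, time in s.
With the tool pointing down it reaches from about 0.4 to 0.85 m from the base axis. Payload 10.4 kg.
Tool frame: the origin (TCP) lies at the centre of the arm's flange, where the gripper is bolted on; the fingertips stand 182 mm ahead of it and the grasp point (between the pads) lies 164 mm ahead of it (manip.grip_depth is the distance from the TCP to the grasp point, in m); z points along the fingers, y is the line along which they close (so a half turn about z gives the same grasp; the last joint's range is limited). The gripper opens to 87 mm and grips with 3 to 60 N. Pads are 19 mm wide; open, the fingers measure 117 mm over their backs; the gripper's body (75 mm by 190 mm) begins 51 mm behind the grasp point.
Start: joints at [-74.805, 19.034, -3.707, 83.658, 1.238, 77.344, -5.071], TCP at [0.177, 0.599, 0.405] pointing down, gripper open.
Joint ranges: [-148.97, 148.97], [-28.65, 121.19], [-84.17, 76.75], [9.2, 138.47], [-72.65, 252.65], [3.7, 117.97], [-149.18, 149.18]. Speed limits (degrees/s): [127.2, 127.2, 159.86, 159.86, 180, 180, 180].

INTERFACE

Orientations are given as [roll, pitch, yaw] about the fixed x, y, z axes, in that order (R = Rz(yaw) Ry(pitch) Rx(roll)).
In Python, from plant import manip gives the robot as it stands.
- The arm moves only by the tool carry_out, never from a script. Its argument "steps" is a list of rows, each a list of 3 entries, a list of its own where there are three numbers: the shift along the tool's x, y, z in m, then the turn, a rotation vector about the tool's x, y, z in rad, then the finger opening in m, from 0 to 0.087. In form: [[[dx, dy, dz], [ax, ay, az], claw], ...]. A call has 1 to 10 rows; each row shifts and turns the commanded pose from where the row before left it, along the tool's axes as they then stand; what a row does not reach is not made up. A row lasts 1/12 s, in which the tool goes at most 41.7 mm and 7.16 degrees, less where a joint would pass 70% of its speed; a pose out of reach is approached as far as the arm can. A call with a gripper value outside its range is refused whole. The fingers move at their own pace and stop on an object; "force" is the grip in N (left out, the last holds). Time passes only in rows, so rows that do not move let the fingers close. It gives the time, the measured TCP pose, the force, the opening and the grip force at its end, in the units of the state.
- manip.get_state(): the state, without advancing time (a new reading comes with each control period).
- manip.grab_frame(name): name is "scene" or "side" or "wrist"; returns (picture, depth): 384x512x3 uint8, blue, green, red; 384x512 float32, m along the optical axis (not along the pixel's ray), 0 where there is no reading.
- manip.camera_info(name): a dict with "mtx" (3x3 intrinsics, pixels), "pose" (4x4, takes a point from camera to world coordinates). Camera axes: x right, y down, z forward; pixel columns grow to the right and rows downward; lengths in m; the calibration is good to about 2 mm. A picture is of the moment at which its call begins: read the wrist's pose just before it. camera_info takes no time and is no camera call; for the wrist camera it gives the pose at the moment of the call.
- manip.hand_in(): hands the job in; it is judged then, once.
The state is a dict: "time": time; "joint_pos": joint angles; "dq": joint speeds; "tau": joint torques, N m; "eef_pos": TCP position; "eef_rot": TCP orientation; "contact_force": force on the tool from outside, world axes, zero at the start; "moment": the same for the moment, N m; "finger_gap": opening from 0.0 (shut) to 1.0 (fully open); "gripper_force": force on a finger pad.
Only numpy, scipy, OpenCV 4.12 (cv2) and the standard library are available. Lean on these libraries where they do the work, as an engineer would, in place of code of your own. Each camera call takes 0.05 s, during which the arm holds its last target. There are 200 camera calls.

## Working session

There is one attempt and no reset: what is moved stays moved. The work goes in short steps, Python scripts to look and compute and a tool call to move; the robot and the scene stay as the last step left them, time stands still between calls to the robot, and variables do not carry over. Pictures are saved under pics/ and viewed, at most 10 in all, crops included, and the job is handed in when it is done.

Besides the shell and the picture viewer there is one more tool, called after "Request:" by a JSON object that holds its "method" and its "body". carry_out: Moves the arm, as the interface text tells. Its arguments: {"type":"object","properties":{"steps":{"type":"array","items":{"type":"array"}},"force":{"type":"number"}},"required":["steps"]}

```bash
mkdir -p pics; ls; python3 - <<'E'
from plant import manip
import cv2, numpy as np
for n in("scene","side"):
    p,d=manip.grab_frame(n); cv2.imwrite(f"pics/{n}.png",p); np.save(f"pics/{n}.npy",d)
    i=manip.camera_info(n); print(n,i["mtx"].round(1).tolist(),i["pose"].round(4).tolist())
s=manip.get_state();print(s)
E
```

```text
pics
scene [[493.9, 0.0, 256.9], [0.0, 493.9, 199.8], [0.0, 0.0, 1.0]] [[0.8537, -0.2378, 0.4633, -0.1523], [-0.5204, -0.3571, 0.7757, -1.0502], [-0.019, -0.9033, -0.4286, 0.7435], [0.0, 0.0, 0.0, 1.0]]
side [[491.7, 0.0, 253.0], [0.0, 491.7, 195.3], [0.0, 0.0, 1.0]] [[0.9166, -0.2074, 0.3417, 0.0092], [-0.3991, -0.5247, 0.7519, -1.0941], [0.0234, -0.8256, -0.5638, 0.9871], [0.0, 0.0, 0.0, 1.0]]
{'time': 0.1, 'joint_pos': array([-74.80301169,  19.06927531,  -3.7063688 ,  83.70225545,
         1.2384658 ,  77.34284167,  -5.07111831]), 'dq': array([-0.06998631, -0.00215951,  0.02097639, -0.02128988, -0.04977787,
       -0.02969356,  0.00174373]), 'tau': array([ 7.40518499e-04, -6.24536276e+01,  2.42877973e-02, -3.90726686e+01,
       -6.14852691e-02,  3.64575803e-02,  7.26893813e-05]), 'eef_pos': array([0.17739336, 0.59917496, 0.40401442]), 'eef_rot': array([-1.79925629e+02,  4.44471003e-03,  1.63508378e+02]), 'contact_force': array([-0.13061552,  0.11705505, -0.01812609]), 'moment': array([-0.02320853,  0.05556112, -0.03279153]), 'gripper_force': 0.0, 'finger_gap': 0.9987435845117534}
```

View pics/scene.png

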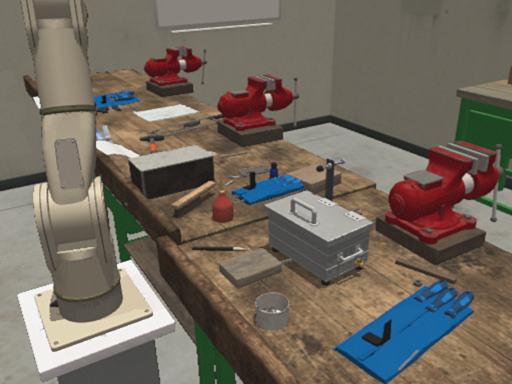

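View pics/side.png

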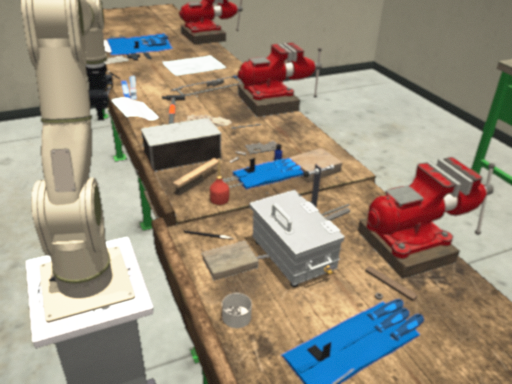

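The scene view shows the tank at about (318,237), with the lid handle at (303,210) and the stop post at (330,178). The oil can is at (222,208), the tin at (271,311) and the brush at (195,197). The side view agrees, with the handle at (283,217). Next I'll locate the lid and handle by depth.

```bash
cat > h.py <<'E'
from plant import manip
import numpy as np, cv2
def cloud(n,d):
    i=manip.camera_info(n);K=i["mtx"];T=i["pose"]
    v,u=np.mgrid[:384,:512]
    P=np.stack([(u-K[0,2])/K[0,0]*d,(v-K[1,2])/K[1,1]*d,d],-1)
    W=P@T[:3,:3].T+T[:3,3]; W[d<=0]=np.nan
    return W
E
python3 - <<'E'
from h import *
for n,box in (("scene",(260,185,375,285)),("side",(245,180,345,285))):
    W=cloud(n,np.load(f"pics/{n}.npy")); x0,y0,x1,y1=box
    P=W[y0:y1,x0:x1].reshape(-1,3);P=P[np.isfinite(P).all(1)]
    L=P[(P[:,2]>.137)&(P[:,2]<.152)]; r=cv2.minAreaRect(L[:,:2].astype(np.float32))
    print(n,"lid z",np.median(L[:,2]),r,cv2.boxPoints(r).round(3).tolist())
    H=P[(P[:,2]>.17)&(P[:,2]<.2)]
    H=H[np.hypot(*(H[:,:2]-np.array(r[0])).T)<.12]
    print("handle",len(H),H.mean(0),cv2.minAreaRect(H[:,:2].astype(np.float32)),H[:,2].max())
W=cloud("scene",np.load("pics/scene.npy"))
for nm,(u,v) in dict(can=(222,210),canTop=(222,193),tin=(271,318),brush=(195,197),bl=(262,180),post=(330,178),posttop=(333,163),buf=(320,170),block=(250,265),blkbox=(170,160)).items(): print(nm,W[v,u].round(3))
E
```

```text
scene lid z 0.14585016313292465 ((0.6057867407798767, -0.12275214493274689), (0.21305322647094727, 0.26118791103363037), 3.8845510482788086) [[0.4909999966621399, 0.0], [0.5080000162124634, -0.25999999046325684], [0.7210000157356262, -0.2460000067949295], [0.703000009059906, 0.014999999664723873]]
handle 159 [ 0.53333037 -0.13323508  0.18555307] ((0.5338784456253052, -0.12935130298137665), (0.014714754186570644, 0.09369602799415588), 3.1626455783843994) 0.194205351187139
side lid z 0.14427020397110696 ((0.6048049330711365, -0.12068277597427368), (0.2085803598165512, 0.2621620297431946), 4.26738977432251) [[0.4909999966621399, 0.0020000000949949026], [0.5109999775886536, -0.2590000033378601], [0.718999981880188, -0.24400000274181366], [0.6990000009536743, 0.017999999225139618]]
handle 132 [ 0.53364856 -0.13245804  0.18531988] ((0.5346784591674805, -0.12746134400367737), (0.013908004388213158, 0.0974770337343216), 4.94558048248291) 0.19378461470147557
can [0.469 0.207 0.047]
canTop [0.485 0.232 0.093]
tin [ 0.32  -0.31   0.037]
brush [0.446 0.359 0.04 ]
bl [0.71  0.355 0.041]
post [ 0.701 -0.034  0.187]
posttop [ 0.702 -0.044  0.236]
buf [ 0.661 -0.037  0.222]
block [ 0.393 -0.094  0.032]
blkbox [0.436 0.537 0.119]
```

```bash
python3 - <<'E'
import cv2
a=cv2.imread("pics/scene.png")[145:290,200:380]; cv2.imwrite("pics/c1.png",cv2.resize(a,None,fx=4,fy=4,interpolation=cv2.INTER_CUBIC))
E
```

```text
(no output)
```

View pics/c1.png

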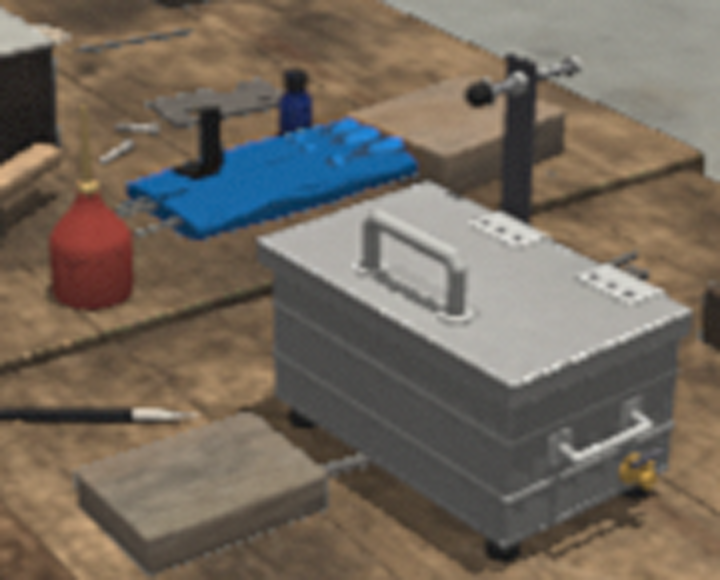

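The crop shows the rod clearly, from (375,215) to (460,285), with the buffer at (480,93). The rod centre measures about (0.534,-0.129,0.185). The tank's yaw is about 4°, which puts the hinge at (0.664,-0.120,0.139), and the sizes match those given. Next I'll plan the approach with the tool tilted 20° forward and closing along the tank's x.

```bash
cat >> h.py <<'E'
from scipy.spatial.transform import Rotation as Ro
YAW=np.radians(4.0); HINGE=np.array([.534+.130*np.cos(YAW),-.129+.130*np.sin(YAW),.139]); T=Ro.from_euler('z',YAW)
def tool(rod,tilt,back=0.):          # grasp point `back` m short of rod; tilt in deg about tank y
    R=T*Ro.from_euler('y',tilt,degrees=True)*Ro.from_matrix(np.array([[0,1,0],[1,0,0],[0,0,-1.]]))
    return rod-R.apply([0,0,manip.grip_depth+back]),R
def rod(th):                          # rod centre with the lid at th deg
    return HINGE+T.apply(Ro.from_euler('y',th,degrees=True).apply([-.130,0,.0455]))
def cur():
    s=manip.get_state(); return s["eef_pos"],Ro.from_euler('xyz',s["eef_rot"],degrees=True)
def rows(a,b,n):
    (p,R),(q,S)=a,b; w=(R.inv()*S).as_rotvec()
    out=[]
    for k in range(n):
        Rk=R*Ro.from_rotvec(w*k/n)
        out.append((Rk.inv().apply((q-p)/n).round(4).tolist(),(w/n).round(4).tolist()))
    return out
E
python3 - <<'E'
from h import *
c=cur(); e=tool(rod(0),-20,.10)
print("target",e[0],e[1].as_euler('xyz',degrees=True))
m=(np.array([.42,.25,.42]),tool(rod(0),0)[1]*Ro.from_euler('z',-30,degrees=True))
for r in rows(c,m,10): print(r)
print()
for r in rows(m,e,10): print(r)
E
```

```text
target [ 0.44409723 -0.13528661  0.43210901] [160.   0.  94.]
([-0.0332, -0.0266, -0.0016], [-0.0001, 0.0001, 0.069])
([-0.0349, -0.0242, -0.0016], [-0.0001, 0.0001, 0.069])
([-0.0365, -0.0218, -0.0016], [-0.0001, 0.0001, 0.069])
([-0.0379, -0.0192, -0.0016], [-0.0001, 0.0001, 0.069])
([-0.0392, -0.0166, -0.0016], [-0.0001, 0.0001, 0.069])
([-0.0402, -0.0138, -0.0016], [-0.0001, 0.0001, 0.069])
([-0.0411, -0.011, -0.0016], [-0.0001, 0.0001, 0.069])
([-0.0417, -0.0082, -0.0016], [-0.0001, 0.0001, 0.069])
([-0.0422, -0.0053, -0.0016], [-0.0001, 0.0001, 0.069])
([-0.0425, -0.0023, -0.0016], [-0.0001, 0.0001, 0.069])

([-0.0333, -0.0195, -0.0012], [-0.0341, -0.0091, 0.0518])
([-0.0343, -0.0177, -0.0015], [-0.0341, -0.0091, 0.0518])
([-0.0352, -0.0159, -0.0018], [-0.0341, -0.0091, 0.0518])
([-0.0359, -0.014, -0.002], [-0.0341, -0.0091, 0.0518])
([-0.0366, -0.012, -0.0021], [-0.0341, -0.0091, 0.0518])
([-0.0372, -0.01, -0.0021], [-0.0341, -0.0091, 0.0518])
([-0.0377, -0.008, -0.0021], [-0.0341, -0.0091, 0.0518])
([-0.0381, -0.006, -0.002], [-0.0341, -0.0091, 0.0518])
([-0.0384, -0.004, -0.0018], [-0.0341, -0.0091, 0.0518])
([-0.0385, -0.0019, -0.0016], [-0.0341, -0.0091, 0.0518])
```

Request:
{"method": "carry_out", "body": {"steps": [[[-0.033,-0.026,-0.002],[0,0,0.069],0.05],[[-0.035,-0.024,-0.002],[0,0,0.069],0.05],[[-0.036,-0.02,-0.002],[0,0,0.069],0.05],[[-0.037,-0.018,-0.002],[0,0,0.069],0.05],[[-0.038,-0.016,-0.002],[0,0,0.069],0.05],[[-0.039,-0.013,-0.002],[0,0,0.069],0.05],[[-0.04,-0.011,-0.002],[0,0,0.069],0.05],[[-0.04,-0.008,-0.002],[0,0,0.069],0.05],[[-0.04,-0.005,-0.002],[0,0,0.069],0.05],[[-0.04,-0.002,-0.002],[0,0,0.069],0.05]]}}

```text
time: 0.93
eef_pos: [0.4145, 0.2616, 0.4247]
eef_rot: [-180.0, -0.0, 123.8]
contact_force: [1.3, -0.5, -1.1]
finger_gap: 0.577
gripper_force: 0.0
```

Request:
{"method": "carry_out", "body": {"steps": [[[-0.033,-0.02,-0.001],[-0.034,-0.009,0.052],0.05],[[-0.034,-0.018,-0.0015],[-0.034,-0.009,0.052],0.05],[[-0.035,-0.016,-0.002],[-0.034,-0.009,0.052],0.05],[[-0.036,-0.014,-0.002],[-0.034,-0.009,0.052],0.05],[[-0.037,-0.012,-0.002],[-0.034,-0.009,0.052],0.05],[[-0.037,-0.01,-0.002],[-0.034,-0.009,0.052],0.05],[[-0.038,-0.008,-0.002],[-0.034,-0.009,0.052],0.05],[[-0.038,-0.006,-0.002],[-0.034,-0.009,0.052],0.05],[[-0.038,-0.004,-0.002],[-0.034,-0.009,0.052],0.05],[[-0.038,-0.002,-0.002],[-0.034,-0.009,0.052],0.05]]}}

```text
time: 1.77
eef_pos: [0.4356, -0.123, 0.4367]
eef_rot: [160.0, -0.1, 93.7]
contact_force: [1.1, 0.1, -0.6]
finger_gap: 0.573
gripper_force: 0.0
```

```bash
python3 - <<'E'
from h import *
c=cur(); e=tool(rod(0),-20,.10); s=manip.get_state()
print(s["time"],c[0],s["eef_rot"],s["joint_pos"].round(1),s["contact_force"])
for r in rows(c,e,4)[:2]: print(r)
p,d=manip.grab_frame("wrist"); cv2.imwrite("pics/w1.png",p); np.save("pics/w1.npy",d)
W=cloud("wrist",d); P=W.reshape(-1,3); P=P[np.isfinite(P).all(1)]
H=P[(P[:,2]>.178)&(P[:,2]<.2)&(abs(P[:,0]-.534)<.04)&(abs(P[:,1]+.129)<.07)]
print("rod",len(H),H.mean(0) if len(H) else 0,cv2.minAreaRect(H[:,:2].astype(np.float32)) if len(H) else 0,H[:,2].max() if len(H) else 0)
E
```

```text
1.7667 [ 0.43561575 -0.12303416  0.43668396] [ 1.59978765e+02 -1.18424847e-01  9.37223248e+01] [-33.2 -17.9  37.6 114.5   8.9  60.1   5.6] [ 1.05669178  0.06744277 -0.55429256]
([-0.0032, 0.0014, 0.0017], [0.0001, -0.0001, -0.0013])
([-0.0032, 0.0014, 0.0017], [0.0001, -0.0001, -0.0013])
rod 1326 [ 0.53531478 -0.13058242  0.18877853] ((0.5366900563240051, -0.13501402735710144), (0.011692269705235958, 0.09399969130754471), 3.7323896884918213) 0.19257352574472292
```

View pics/w1.png

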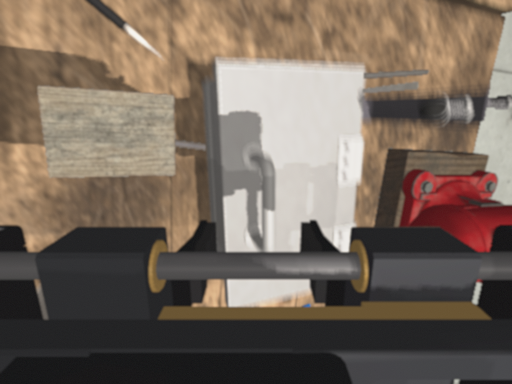

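The wrist view shows the rod at (267,155–260), centred between the fingers at (205,250) and (318,250). It measures (0.535,-0.131,0.187), which agrees with the first estimate. Now I advance onto the rod and close.

Request:
{"method": "carry_out", "body": {"steps": [[[-0.004,0.002,0.01],[0,0,0],0.05],[[-0.003,0.002,0.014],[0,0,0],0.05],[[-0.003,0.002,0.014],[0,0,0],0.05],[[-0.002,0,0.014],[0,0,0],0.05],[[0,0,0.014],[0,0,0],0.05],[[0,0,0.014],[0,0,0],0.05],[[0,0,0.013],[0,0,0],0.05],[[0,0,0.01],[0,0,0],0.05],[[0,0,0.008],[0,0,0],0.05],[[0,0,0],[0,0,0],0.05]]}}

```text
time: 2.65
eef_pos: [0.4803, -0.1285, 0.3323]
eef_rot: [160.3, -0.0, 94.0]
contact_force: [-0.3, 1.0, -0.2]
finger_gap: 0.577
gripper_force: 0.0
```

```bash
python3 - <<'E'
from h import *
s=manip.get_state(); c=cur(); g=c[0]+c[1].apply([0,0,manip.grip_depth]); print(g, rod(0), s["joint_pos"].round(1)); print(rows(c,tool(rod(0),-20,-.004),1))
E
```

```text
[ 0.53523788 -0.12450823  0.17839147] [ 0.534  -0.129   0.1845] [-37.4  -3.2  48.6 117.9  -4.   45.3  17.9]
[([-0.0043, -0.0002, -0.0023], [-0.0052, -0.0007, -0.0002])]
```

Request:
{"method": "carry_out", "body": {"steps": [[[-0.005,0,-0.002],[0,0,0],0.05],[[0,0,0],[0,0,0],0.0],[[0,0,0],[0,0,0],0.0],[[0,0,0],[0,0,0],0.0],[[0,0,0],[0,0,0],0.0],[[0,0,0],[0,0,0],0.0],[[0,0,0],[0,0,0],0.0],[[0,0,0],[0,0,0],0.0]], "force": 25}}

```text
time: 3.32
eef_pos: [0.4811, -0.1346, 0.3373]
eef_rot: [159.8, -0.0, 93.9]
contact_force: [19.5, 0.5, -7.4]
finger_gap: 0.132
gripper_force: 16.6
```

```bash
python3 - <<'E'
from h import *
s=manip.get_state(); c=cur(); g=c[0]+c[1].apply([0,0,manip.grip_depth]); print(g,s["finger_gap"]*87,s["contact_force"])
# lift: lid 0->60 over 3 calls of 10, tilt -20 -> +16
for th in range(0,85,6):
    a=tool(rod(th),-20+.6*th); b=tool(rod(th+6),-20+.6*(th+6)); print(th,rows(a,b,3)[1], 'abs',b[0].round(3))
E
```

```text
[ 0.537404   -0.13064005  0.18387699] 11.478764188619685 [19.47591211  0.49972241 -7.35248529]
0 ([0.0, 0.0066, -0.0036], [0.0209, 0.0, -0.0]) abs [ 0.493 -0.132  0.355]
6 ([-0.0, 0.0067, -0.0035], [0.0209, -0.0, 0.0]) abs [ 0.51  -0.131  0.37 ]
12 ([0.0, 0.0069, -0.0033], [0.0209, 0.0, 0.0]) abs [ 0.528 -0.129  0.384]
18 ([-0.0, 0.007, -0.0032], [0.0209, 0.0, 0.0]) abs [ 0.548 -0.128  0.396]
24 ([0.0, 0.0071, -0.003], [0.0209, 0.0, -0.0]) abs [ 0.568 -0.127  0.407]
30 ([-0.0, 0.0073, -0.0029], [0.0209, 0.0, 0.0]) abs [ 0.59  -0.125  0.416]
36 ([0.0, 0.0074, -0.0027], [0.0209, 0.0, 0.0]) abs [ 0.612 -0.124  0.423]
42 ([0.0, 0.0075, -0.0025], [0.0209, -0.0, -0.0]) abs [ 0.636 -0.122  0.428]
48 ([0.0, 0.0076, -0.0023], [0.0209, 0.0, -0.0]) abs [ 0.659 -0.12   0.431]
54 ([0.0, 0.0077, -0.0022], [0.0209, -0.0, 0.0]) abs [ 0.683 -0.119  0.431]
60 ([-0.0, 0.0078, -0.002], [0.0209, 0.0, 0.0]) abs [ 0.707 -0.117  0.43 ]
66 ([0.0, 0.0079, -0.0018], [0.0209, 0.0, -0.0]) abs [ 0.731 -0.115  0.427]
72 ([-0.0, 0.0079, -0.0016], [0.0209, 0.0, 0.0]) abs [ 0.755 -0.114  0.422]
78 ([0.0, 0.008, -0.0014], [0.0209, -0.0, 0.0]) abs [ 0.778 -0.112  0.414]
84 ([0.0, 0.0081, -0.0012], [0.0209, -0.0, -0.0]) abs [ 0.8   -0.11   0.405]
```

Request:
{"method": "carry_out", "body": {"steps": [[[0,0.002,0],[0,0,0],0.0],[[0,0.001,0],[0,0,0],0.0],[[0,0,0],[0,0,0],0.0]]}}

```text
time: 3.57
eef_pos: [0.4824, -0.1348, 0.3375]
eef_rot: [160.2, -0.1, 93.9]
contact_force: [-11.1, 1.6, 11.4]
finger_gap: 0.129
gripper_force: 25.1
```

Request:
{"method": "carry_out", "body": {"steps": [[[0,0.004,-0.003],[0.016,0,0],0.0],[[0,0.005,-0.003],[0.016,0,0],0.0],[[0,0.005,-0.003],[0.016,0,0],0.0],[[0,0.005,-0.003],[0.016,0,0],0.0],[[0,0.005,-0.003],[0.016,0,0],0.0],[[0,0.005,-0.003],[0.016,0,0],0.0],[[0,0.005,-0.0025],[0.016,0,0],0.0],[[0,0.005,-0.0025],[0.016,0,0],0.0],[[0,0.005,-0.0025],[0.016,0,0],0.0],[[0,0.005,-0.0025],[0.016,0,0],0.0]]}}

```text
time: 4.4
eef_pos: [0.5227, -0.1314, 0.3767]
eef_rot: [169.3, -0.0, 93.9]
contact_force: [11.6, -2.1, -16.1]
finger_gap: 0.13
gripper_force: 25.0
```

```bash
cat >> h.py <<'E'
HINGE=HINGE+np.array([.003,-.001,0])
def rep():
    s=manip.get_state(); c=cur(); g=c[0]+c[1].apply([0,0,manip.grip_depth]); v=T.inv().apply(g-HINGE)
    th=np.degrees(np.arctan2(v[2],-v[0]))-np.degrees(np.arctan2(.0455,.130))
    z=c[1].apply([0,0,1]); zt=T.inv().apply(z); tilt=np.degrees(np.arctan2(-zt[0],-zt[2]))
    print("t %.2f th %.1f radius %.1f (137.7) y %.1f tilt %.1f F_tank %s F_tool %s gap %.1f grip %.1f"%(s["time"],th,1e3*np.hypot(v[0],v[2]),1e3*v[1],tilt,T.inv().apply(s["contact_force"]).round(1),c[1].inv().apply(s["contact_force"]).round(1),87*s["finger_gap"],s["gripper_force"]),s["joint_pos"].round(0))
    return th,tilt
E
python3 - <<'E'
from h import *
rep()
E
```

```text
t 4.40 th 14.8 radius 137.5 (137.7) y -0.4 tilt -10.7 F_tank [ 11.4  -2.9 -16.1] F_tool [-2.9  8.2 18. ] gap 11.3 grip 25.0 [-36.   6.  50. 106.  -9.  61.  21.]
```

Request:
{"method": "carry_out", "body": {"steps": [[[0,0.006,-0.0015],[0.016,0,0],0.0],[[0,0.0055,-0.002],[0.016,0,0],0.0],[[0,0.0052,-0.0024],[0.016,0,0],0.0],[[0,0.0052,-0.0024],[0.016,0,0],0.0],[[0,0.0053,-0.0024],[0.016,0,0],0.0],[[0,0.0053,-0.0024],[0.016,0,0],0.0],[[0,0.0053,-0.0023],[0.016,0,0],0.0],[[0,0.0053,-0.0023],[0.016,0,0],0.0],[[0,0.0054,-0.0023],[0.016,0,0],0.0],[[0,0.0054,-0.0022],[0.016,0,0],0.0]]}}

```text
time: 5.23
eef_pos: [0.572, -0.1283, 0.4051]
eef_rot: [178.8, -0.2, 93.9]
contact_force: [-12.7, 2.5, 5.1]
finger_gap: 0.129
gripper_force: 25.0
```

```bash
python3 - <<'E'
from h import *
rep()
E
```

```text
t 5.23 th 29.0 radius 137.6 (137.7) y -0.2 tilt -1.2 F_tank [-12.5   3.4   5.1] F_tool [  3.4 -12.4  -5.3] gap 11.3 grip 25.0 [-32.  18.  50.  92. -14.  75.  24.]
```

Request:
{"method": "carry_out", "body": {"steps": [[[0,0.0045,-0.0025],[0.016,0,0],0.0],[[0,0.0054,-0.0022],[0.016,0,0],0.0],[[0,0.0055,-0.0022],[0.016,0,0],0.0],[[0,0.0055,-0.0021],[0.016,0,0],0.0],[[0,0.0055,-0.0021],[0.016,0,0],0.0],[[0,0.0055,-0.002],[0.016,0,0],0.0],[[0,0.0056,-0.002],[0.016,0,0],0.0],[[0,0.0056,-0.0019],[0.016,0,0],0.0],[[0,0.0056,-0.0019],[0.016,0,0],0.0],[[0,0.0057,-0.0018],[0.016,0,0],0.0]]}}

```text
time: 6.07
eef_pos: [0.6275, -0.1242, 0.4244]
eef_rot: [-172.1, -0.2, 93.9]
contact_force: [-12.2, 4.7, 11.5]
finger_gap: 0.128
gripper_force: 25.0
```

```bash
python3 - <<'E'
from h import *
rep()
E
```

```text
t 6.07 th 44.2 radius 138.0 (137.7) y 0.1 tilt 7.9 F_tank [-11.9   5.5  11.5] F_tool [  5.6 -13.4  -9.8] gap 11.1 grip 25.0 [-26.  29.  48.  78. -18.  89.  25.]
```

```bash
cat >> h.py <<'E'
def arc(t0,t1,k0,k1,n):
    for i in range(n):
        f=lambda j:(t0+(t1-t0)*j/n,k0+(k1-k0)*j/n)
        a,b=f(i),f(i+1); print(rows(tool(rod(a[0]),a[1]),tool(rod(b[0]),b[1]),1)[0])
E
python3 - <<'E'
from h import *
arc(44,59,8,12,10);print();arc(59,70,12,14,10)
E
```

```text
([0.0, 0.0041, -0.002], [0.007, 0.0, 0.0])
([-0.0, 0.0042, -0.002], [0.007, -0.0, 0.0])
([0.0, 0.0042, -0.0019], [0.007, 0.0, -0.0])
([-0.0, 0.0042, -0.0018], [0.007, 0.0, 0.0])
([0.0, 0.0043, -0.0018], [0.007, -0.0, -0.0])
([-0.0, 0.0043, -0.0017], [0.007, 0.0, 0.0])
([0.0, 0.0043, -0.0017], [0.007, 0.0, 0.0])
([-0.0, 0.0044, -0.0016], [0.007, -0.0, -0.0])
([-0.0, 0.0044, -0.0015], [0.007, 0.0, 0.0])
([0.0, 0.0044, -0.0015], [0.007, 0.0, -0.0])

([0.0, 0.003, -0.001], [0.0035, -0.0, -0.0])
([-0.0, 0.003, -0.001], [0.0035, 0.0, 0.0])
([0.0, 0.003, -0.001], [0.0035, 0.0, 0.0])
([-0.0, 0.003, -0.0009], [0.0035, 0.0, 0.0])
([0.0, 0.0031, -0.0009], [0.0035, -0.0, 0.0])
([0.0, 0.0031, -0.0008], [0.0035, 0.0, -0.0])
([-0.0, 0.0031, -0.0008], [0.0035, 0.0, 0.0])
([-0.0, 0.0031, -0.0008], [0.0035, -0.0, -0.0])
([0.0, 0.0031, -0.0007], [0.0035, 0.0, 0.0])
([-0.0, 0.0031, -0.0007], [0.0035, 0.0, 0.0])
```

Request:
{"method": "carry_out", "body": {"steps": [[[0,0.0038,-0.003],[0.007,0,0],0.0],[[0,0.004,-0.0024],[0.007,0,0],0.0],[[0,0.0042,-0.0019],[0.007,0,0],0.0],[[0,0.0042,-0.0018],[0.007,0,0],0.0],[[0,0.0043,-0.0018],[0.007,0,0],0.0],[[0,0.0043,-0.0017],[0.007,0,0],0.0],[[0,0.0043,-0.0017],[0.007,0,0],0.0],[[0,0.0044,-0.0016],[0.007,0,0],0.0],[[0,0.0044,-0.0015],[0.007,0,0],0.0],[[0,0.0044,-0.0015],[0.007,0,0],0.0]]}}

```text
time: 6.9
eef_pos: [0.6728, -0.1207, 0.4356]
eef_rot: [-168.2, -0.2, 94.0]
contact_force: [-6.2, 4.8, 3.0]
finger_gap: 0.129
gripper_force: 24.9
```

```bash
python3 - <<'E'
from h import *
rep()
p,d=manip.grab_frame("scene"); cv2.imwrite("pics/s2.png",p)
W=cloud("scene",d)
a=cv2.resize(p[120:290,200:400],None,fx=3.5,fy=3.5,interpolation=cv2.INTER_CUBIC); cv2.imwrite("pics/c2.png",a)
E
```

```text
t 6.90 th 59.4 radius 139.2 (137.7) y 0.5 tilt 11.8 F_tank [-5.9  5.2  3. ] F_tool [ 5.3 -6.4 -1.8] gap 11.2 grip 24.9 [-21.  36.  46.  67. -21.  98.  25.]
```

View pics/c2.png

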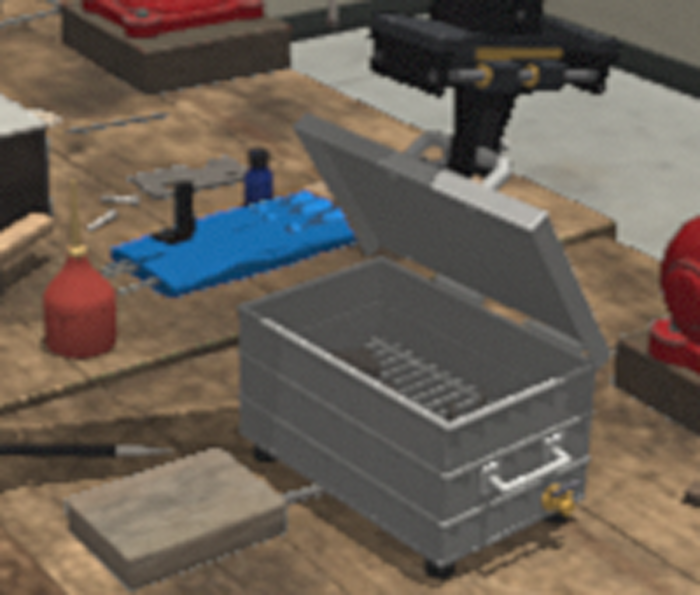

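The lid is up at about 60° with the handle in the fingers. The lid's inside face spans roughly (320–365,170–210) in the full picture. I'll fit a plane to that face to check the angle.

```bash
cat >> h.py <<'E'
def lidang(box):
    p,d=manip.grab_frame("scene"); x0,y0,x1,y1=box
    P=cloud("scene",d)[y0:y1,x0:x1].reshape(-1,3); P=P[np.isfinite(P).all(1)]
    m=np.ones(len(P),bool)
    for _ in range(5):
        c=P[m].mean(0); n=np.linalg.svd(P[m]-c,full_matrices=False)[2][2]; r=abs((P-c)@n); m=r<.004
    n=T.inv().apply(n); n*=np.sign(n[2]) 
    print("lid plane angle",np.degrees(np.arctan2(n[0],n[2])).round(1),"n",n.round(3),m.mean().round(2),len(P)); return p
E
python3 - <<'E'
from h import *
lidang((318,175,345,195)); arc(59,66,12,13,10)
E
```

```text
lid plane angle 59.1 n [0.858 0.006 0.513] 0.89 535
([-0.0, 0.0018, -0.0007], [0.0017, 0.0, 0.0])
([0.0, 0.0018, -0.0007], [0.0017, -0.0, -0.0])
([-0.0, 0.0018, -0.0006], [0.0017, 0.0, 0.0])
([-0.0, 0.0019, -0.0006], [0.0017, 0.0, -0.0])
([0.0, 0.0019, -0.0006], [0.0017, 0.0, 0.0])
([-0.0, 0.0019, -0.0006], [0.0017, 0.0, -0.0])
([-0.0, 0.0019, -0.0006], [0.0017, -0.0, -0.0])
([-0.0, 0.0019, -0.0006], [0.0017, 0.0, 0.0])
([0.0, 0.0019, -0.0005], [0.0017, -0.0, 0.0])
([0.0, 0.0019, -0.0005], [0.0017, -0.0, 0.0])
```

```bash
python3 - <<'E'
from h import *
for n,box in(("scene",(308,158,330,180)),("side",(295,150,330,215))):
    p=cv2.imread(f"pics/{n}.png"); i=manip.camera_info(n);K=i["mtx"];M=i["pose"]
    W=cloud(n,np.load(f"pics/{n}.npy")); x0,y0,x1,y1=box
    B=HINGE+T.apply([0,.085,.085])
    m=(p.max(2)<60)&(abs(W[...,2]-.224)<.012)&(np.hypot(W[...,0]-B[0],W[...,1]-B[1])<.04)
    v,u=np.nonzero(m); print(n,len(u), u.min() if len(u) else 0,u.max() if len(u) else 0)
    if len(u):
        for uu,vv in [(u.mean(),v.mean())]:
            print(uu,vv); r=M[:3,:3]@np.array([(uu-K[0,2])/K[0,0],(vv-K[1,2])/K[1,1],1]); q=M[:3,3]+r*(B[2]-M[2,3])/r[2]; t=T.inv().apply(q-HINGE)
            med=T.inv().apply(np.median(W[m],0)+.006*r/np.linalg.norm(r)-HINGE)
            for s in (t,med):
                th=np.degrees(np.arctan2(s[0],.085)+np.arccos(.0145/np.hypot(s[0],.085))); print("centre tank",s.round(4),"theta",th.round(1))
E
```

```text
scene 30 317 332
321.93333333333334 168.23333333333332
centre tank [0.0094 0.0863 0.085 ] theta 86.6
centre tank [0.0052 0.0875 0.0855] theta 83.7
side 14 304 307
305.5 174.71428571428572
centre tank [-0.0018  0.0868  0.085 ] theta 79.0
centre tank [-0.0006  0.0887  0.0841] theta 79.8
```

Request:
{"method": "carry_out", "body": {"steps": [[[0,0.0016,-0.0006],[0.0017,0,0],0.0],[[0,0.0018,-0.0006],[0.0017,0,0],0.0],[[0,0.0018,-0.0006],[0.0017,0,0],0.0],[[0,0.0019,-0.0006],[0.0017,0,0],0.0],[[0,0.0019,-0.0006],[0.0017,0,0],0.0],[[0,0.0019,-0.0006],[0.0017,0,0],0.0],[[0,0.0019,-0.0006],[0.0017,0,0],0.0],[[0,0.0019,-0.0006],[0.0017,0,0],0.0],[[0,0.0015,-0.0005],[0.0017,0,0],0.0],[[0,0,0],[0,0,0],0.0]]}}

```text
time: 7.83
eef_pos: [0.6898, -0.1195, 0.4374]
eef_rot: [-167.4, -0.2, 94.0]
contact_force: [-3.9, 4.9, 3.1]
finger_gap: 0.126
gripper_force: 25.0
```

```bash
python3 - <<'E'
from h import *
rep(); arc(65,72,13,14,10)
E
```

```text
t 7.83 th 65.6 radius 139.4 (137.7) y 0.4 tilt 12.6 F_tank [-3.5  5.1  3.1] F_tool [ 5.1 -4.1 -2.3] gap 11.0 grip 25.0 [-19.  39.  46.  62. -22. 100.  25.]
([-0.0, 0.0019, -0.0005], [0.0017, 0.0, 0.0])
([0.0, 0.0019, -0.0005], [0.0017, 0.0, 0.0])
([-0.0, 0.0019, -0.0005], [0.0017, 0.0, 0.0])
([0.0, 0.0019, -0.0005], [0.0017, -0.0, -0.0])
([-0.0, 0.0019, -0.0005], [0.0017, 0.0, 0.0])
([0.0, 0.0019, -0.0004], [0.0017, -0.0, -0.0])
([0.0, 0.0019, -0.0004], [0.0017, 0.0, 0.0])
([-0.0, 0.0019, -0.0004], [0.0017, -0.0, -0.0])
([-0.0, 0.0019, -0.0004], [0.0017, 0.0, 0.0])
([0.0, 0.0019, -0.0004], [0.0017, 0.0, 0.0])
```

Both views put the stop at about 79–80°. The scene mask also caught some of the post, so I trust the side view more. 72° is clear of the stop, and from there I'll creep up to it.

Request:
{"method": "carry_out", "body": {"steps": [[[0.0003,0.0019,-0.0005],[0.0017,0,0],0.0],[[0,0.0019,-0.0005],[0.0017,0,0],0.0],[[0,0.0019,-0.0005],[0.0017,0,0],0.0],[[0,0.0019,-0.0005],[0.0017,0,0],0.0],[[0,0.0019,-0.0005],[0.0017,0,0],0.0],[[0,0.0019,-0.0004],[0.0017,0,0],0.0],[[0,0.0019,-0.0004],[0.0017,0,0],0.0],[[0,0.0019,-0.0004],[0.0017,0,0],0.0],[[0,0.0015,-0.0004],[0.0017,0,0],0.0],[[0,0,0],[0,0,0],0.0]]}}

```text
time: 8.67
eef_pos: [0.707, -0.1183, 0.4375]
eef_rot: [-166.6, -0.2, 94.0]
contact_force: [-2.9, 4.6, 2.7]
finger_gap: 0.129
gripper_force: 25.0
```

```bash
python3 - <<'E'
from h import *
rep(); p=lidang((318,175,345,195)); cv2.imwrite("pics/c3.png",cv2.resize(p[120:290,250:400],None,fx=3.5,fy=3.5,interpolation=cv2.INTER_CUBIC)); arc(72,76,14,14,3)
E
```

```text
t 8.67 th 71.7 radius 139.5 (137.7) y 0.3 tilt 13.4 F_tank [-2.6  4.8  2.7] F_tool [ 4.8 -3.1 -2. ] gap 11.2 grip 25.0 [-17.  42.  45.  58. -23. 102.  24.]
lid plane angle 71.5 n [0.948 0.008 0.317] 1.0 537
([-0.0, 0.0031, -0.0007], [0.0, 0.0, 0.0])
([0.0, 0.0031, -0.0006], [0.0, 0.0, 0.0])
([-0.0, 0.0032, -0.0005], [0.0, 0.0, 0.0])
```

View pics/c3.png

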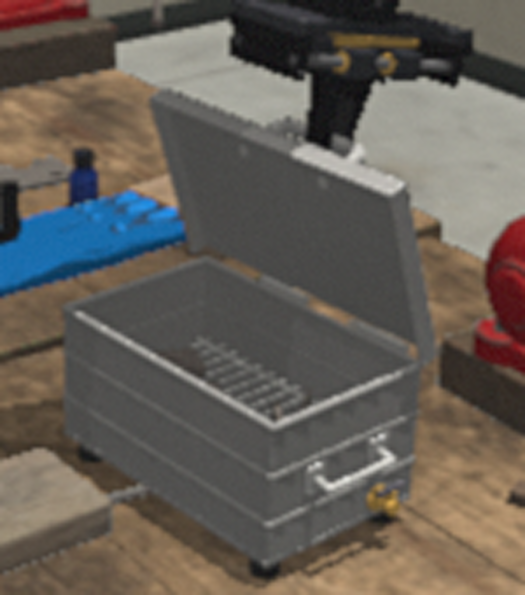

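The lid stands at 71.5°, not yet touching, with the handle still in the grip. I'll advance in steps of at most 6 mm, because even contact right at the start of such a step would put less than 20 N on the buffer.

Request:
{"method": "carry_out", "body": {"steps": [[[0,0.0015,-0.0003],[0,0,0],0.0],[[0,0.0015,-0.0003],[0,0,0],0.0],[[0,0.0015,-0.0003],[0,0,0],0.0],[[0,0.0015,-0.0003],[0,0,0],0.0],[[0,0,0],[0,0,0],0.0],[[0,0,0],[0,0,0],0.0]]}}

```text
time: 9.22
eef_pos: [0.713, -0.1179, 0.4375]
eef_rot: [-166.6, -0.2, 94.0]
contact_force: [-2.3, 5.7, 2.1]
finger_gap: 0.131
gripper_force: 25.0
```

```bash
python3 - <<'E'
from h import *
rep()
E
```

```text
t 9.22 th 74.2 radius 139.7 (137.7) y 0.3 tilt 13.4 F_tank [-1.9  5.8  2.1] F_tool [ 5.9 -2.3 -1.6] gap 11.4 grip 25.0 [-17.  43.  45.  57. -23. 103.  24.]
```

Request:
{"method": "carry_out", "body": {"steps": [[[0,0.0015,-0.0002],[0,0,0],0.0],[[0,0.0015,-0.0002],[0,0,0],0.0],[[0,0.0015,-0.0002],[0,0,0],0.0],[[0,0.0015,-0.0002],[0,0,0],0.0],[[0,0,0],[0,0,0],0.0],[[0,0,0],[0,0,0],0.0]]}}

```text
time: 9.72
eef_pos: [0.719, -0.1175, 0.437]
eef_rot: [-166.7, -0.2, 94.0]
contact_force: [-1.5, 5.8, 2.4]
finger_gap: 0.128
gripper_force: 25.0
```

```bash
python3 - <<'E'
from h import *
rep()
E
```

```text
t 9.72 th 76.7 radius 139.7 (137.7) y 0.2 tilt 13.3 F_tank [-1.1  5.9  2.4] F_tool [ 5.9 -1.6 -2.1] gap 11.2 grip 25.0 [-16.  43.  45.  55. -24. 103.  24.]
```

Request:
{"method": "carry_out", "body": {"steps": [[[0,0.0014,-0.0001],[0,0,0],0.0],[[0,0.0014,-0.0001],[0,0,0],0.0],[[0,0.0014,-0.0001],[0,0,0],0.0],[[0,0,0],[0,0,0],0.0],[[0,0,0],[0,0,0],0.0]]}}

```text
time: 10.13
eef_pos: [0.7231, -0.1173, 0.4364]
eef_rot: [-166.7, -0.2, 94.0]
contact_force: [-1.2, 5.2, 3.2]
finger_gap: 0.127
gripper_force: 25.0
```

```bash
python3 - <<'E'
from h import *
rep()
E
```

```text
t 10.13 th 78.5 radius 139.6 (137.7) y 0.2 tilt 13.3 F_tank [-0.9  5.3  3.2] F_tool [ 5.3 -1.6 -2.9] gap 11.0 grip 25.0 [-16.  44.  44.  54. -24. 103.  24.]
```

Request:
{"method": "carry_out", "body": {"steps": [[[0,0.0014,0],[0,0,0],0.0],[[0,0.0014,0],[0,0,0],0.0],[[0,0.0014,0.0001],[0,0,0],0.0],[[0,0,0],[0,0,0],0.0],[[0,0,0],[0,0,0],0.0]]}}

```text
time: 10.55
eef_pos: [0.7272, -0.117, 0.4356]
eef_rot: [-166.7, -0.1, 94.0]
contact_force: [-1.1, 5.9, 4.4]
finger_gap: 0.127
gripper_force: 25.1
```

```bash
python3 - <<'E'
from h import *
rep()
E
```

```text
t 10.55 th 80.2 radius 139.4 (137.7) y 0.2 tilt 13.3 F_tank [-0.6  6.   4.4] F_tool [ 6.  -1.7 -4.2] gap 11.1 grip 25.1 [-15.  45.  44.  53. -24. 104.  23.]
```

Request:
{"method": "carry_out", "body": {"steps": [[[0,0.0014,0],[0,0,0],0.0],[[0,0.0014,0],[0,0,0],0.0],[[0,0.0014,0],[0,0,0],0.0],[[0,0,0],[0,0,0],0.0],[[0,0,0],[0,0,0],0.0]]}}

```text
time: 10.97
eef_pos: [0.7311, -0.1167, 0.4348]
eef_rot: [-166.7, -0.2, 94.0]
contact_force: [-2.9, 6.2, 5.6]
finger_gap: 0.125
gripper_force: 25.0
```

```bash
python3 - <<'E'
from h import *
rep()
E
```

```text
t 10.97 th 81.8 radius 139.3 (137.7) y 0.2 tilt 13.3 F_tank [-2.5  6.4  5.6] F_tool [ 6.4 -3.7 -4.9] gap 10.9 grip 25.0 [-15.  45.  44.  52. -25. 104.  23.]
```

Request:
{"method": "carry_out", "body": {"steps": [[[0,0.001,-0.0001],[0,0,0],0.0],[[0,0.001,-0.0001],[0,0,0],0.0],[[0,0,0],[0,0,0],0.0],[[0,0,0],[0,0,0],0.0]]}}

```text
time: 11.3
eef_pos: [0.7328, -0.1167, 0.4344]
eef_rot: [-166.6, -0.2, 93.9]
contact_force: [-5.6, 6.0, 5.0]
finger_gap: 0.125
gripper_force: 25.0
```

```bash
python3 - <<'E'
from h import *
rep()
E
```

```text
t 11.30 th 82.5 radius 139.3 (137.7) y 0.1 tilt 13.4 F_tank [-5.1  6.3  5. ] F_tool [ 6.4 -6.1 -3.6] gap 10.9 grip 25.0 [-15.  45.  44.  52. -25. 104.  23.]
```

The tangential force has risen by about 4.5 N, so the lid is on the rubber with roughly 7 N. One more millimetre, then hold.

Request:
{"method": "carry_out", "body": {"steps": [[[0,0.001,-0.0001],[0,0,0],0.0],[[0,0,0],[0,0,0],0.0],[[0,0,0],[0,0,0],0.0],[[0,0,0],[0,0,0],0.0],[[0,0,0],[0,0,0],0.0],[[0,0,0],[0,0,0],0.0],[[0,0,0],[0,0,0],0.0],[[0,0,0],[0,0,0],0.0],[[0,0,0],[0,0,0],0.0],[[0,0,0],[0,0,0],0.0]]}}

```text
time: 12.13
eef_pos: [0.7337, -0.1167, 0.4343]
eef_rot: [-166.6, -0.2, 93.9]
contact_force: [-7.0, 6.0, 5.4]
finger_gap: 0.126
gripper_force: 25.0
```

```bash
python3 - <<'E'
from h import *
rep(); arc(83,71.5,13.4,13.4,10); print(); arc(71.5,60,13.4,13.4,10)
p=lidang((318,175,345,195)); cv2.imwrite("pics/c4.png",cv2.resize(p[120:290,250:400],None,fx=3.5,fy=3.5))
E
```

```text
t 12.13 th 82.8 radius 139.3 (137.7) y 0.1 tilt 13.4 F_tank [-6.5  6.4  5.4] F_tool [ 6.5 -7.6 -3.7] gap 11.0 grip 25.0 [-15.  46.  44.  52. -25. 104.  23.]
([0.0, -0.0028, 0.0001], [0.0, 0.0, 0.0])
([-0.0, -0.0028, 0.0001], [0.0, 0.0, 0.0])
([-0.0, -0.0028, 0.0002], [0.0, 0.0, 0.0])
([0.0, -0.0028, 0.0002], [0.0, 0.0, 0.0])
([-0.0, -0.0027, 0.0003], [0.0, 0.0, 0.0])
([-0.0, -0.0027, 0.0004], [0.0, 0.0, 0.0])
([0.0, -0.0027, 0.0004], [0.0, 0.0, 0.0])
([-0.0, -0.0027, 0.0005], [0.0, 0.0, 0.0])
([-0.0, -0.0027, 0.0005], [0.0, 0.0, 0.0])
([0.0, -0.0027, 0.0006], [0.0, 0.0, 0.0])

([0.0, -0.0027, 0.0006], [0.0, 0.0, 0.0])
([-0.0, -0.0027, 0.0007], [0.0, 0.0, 0.0])
([0.0, -0.0027, 0.0007], [0.0, 0.0, 0.0])
([-0.0, -0.0026, 0.0008], [0.0, 0.0, 0.0])
([-0.0, -0.0026, 0.0008], [0.0, 0.0, 0.0])
([0.0, -0.0026, 0.0009], [0.0, 0.0, 0.0])
([-0.0, -0.0026, 0.0009], [0.0, 0.0, 0.0])
([0.0, -0.0026, 0.001], [0.0, 0.0, 0.0])
([-0.0, -0.0026, 0.0011], [0.0, 0.0, 0.0])
([0.0, -0.0025, 0.0011], [0.0, 0.0, 0.0])
lid plane angle 82.1 n [0.991 0.011 0.137] 0.98 537
```

The lid has been held on the buffer for over 0.8 s at about 9 N. The stiffness at the handle, about 1.5 N/mm, matches the rubber in series with the arm. Both the camera and the arm put the stop at about 82°. Now I ease it down.

Request:
{"method": "carry_out", "body": {"steps": [[[0,-0.0028,0.0001],[0,0,0],0.0],[[0,-0.0028,0.0001],[0,0,0],0.0],[[0,-0.0028,0.0002],[0,0,0],0.0],[[0,-0.0028,0.0002],[0,0,0],0.0],[[0,-0.0027,0.0003],[0,0,0],0.0],[[0,-0.0027,0.0004],[0,0,0],0.0],[[0,-0.0027,0.0004],[0,0,0],0.0],[[0,-0.0027,0.0005],[0,0,0],0.0],[[0,-0.0027,0.0005],[0,0,0],0.0],[[0,-0.0027,0.0006],[0,0,0],0.0]]}}

```text
time: 13.02
eef_pos: [0.7067, -0.1188, 0.4368]
eef_rot: [-166.7, -0.1, 93.9]
contact_force: [0.6, 5.7, 1.5]
finger_gap: 0.127
gripper_force: 25.0
```

```bash
python3 - <<'E'
from h import *
rep()
E
```

```text
t 13.02 th 71.7 radius 138.7 (137.7) y -0.3 tilt 13.3 F_tank [1.  5.7 1.5] F_tool [ 5.7  0.6 -1.7] gap 11.1 grip 25.0 [-17.  42.  45.  58. -23. 102.  24.]
```

Request:
{"method": "carry_out", "body": {"steps": [[[0,-0.0027,0.0006],[0,0,0],0.0],[[0,-0.0027,0.0007],[0,0,0],0.0],[[0,-0.0027,0.0007],[0,0,0],0.0],[[0,-0.0026,0.0008],[0,0,0],0.0],[[0,-0.0026,0.0008],[0,0,0],0.0],[[0,-0.0026,0.0009],[0,0,0],0.0],[[0,-0.0026,0.0009],[0,0,0],0.0],[[0,-0.0026,0.001],[0,0,0],0.0],[[0,-0.0026,0.001],[0,0,0],0.0],[[0,-0.0025,0.001],[0,0,0],0.0]]}}

```text
time: 13.85
eef_pos: [0.679, -0.1212, 0.4347]
eef_rot: [-166.6, -0.1, 93.9]
contact_force: [-0.7, 4.8, -0.9]
finger_gap: 0.127
gripper_force: 25.0
```

Request:
{"method": "carry_out", "body": {"steps": [[[0,0,0],[0,0,0],0.0],[[0,0,0],[0,0,0],0.0],[[0,0,0],[0,0,0],0.0],[[0,0,0],[0,0,0],0.0],[[0,0,0],[0,0,0],0.0],[[0,0,0],[0,0,0],0.0]]}}

```text
time: 14.35
eef_pos: [0.6792, -0.1211, 0.4348]
eef_rot: [-166.6, -0.1, 93.9]
contact_force: [-2.0, 4.7, 1.1]
finger_gap: 0.127
gripper_force: 25.0
```

```bash
python3 - <<'E'
from h import *
rep(); lidang((318,175,345,195)); rep(); p=lidang((318,175,345,195))
cv2.imwrite("pics/end.png",p)
E
```

```text
t 14.35 th 60.2 radius 139.1 (137.7) y -0.8 tilt 13.4 F_tank [-1.7  4.9  1.1] F_tool [ 4.9 -1.9 -0.7] gap 11.0 grip 25.0 [-20.  38.  46.  64. -21. 100.  25.]
lid plane angle 59.6 n [0.863 0.013 0.506] 0.9 536
t 14.40 th 60.2 radius 139.1 (137.7) y -0.8 tilt 13.4 F_tank [-1.   4.3  0.5] F_tool [ 4.3 -1.1 -0.3] gap 10.8 grip 25.0 [-20.  38.  46.  64. -21. 100.  25.]
lid plane angle 59.6 n [0.862 0.012 0.506] 0.9 537
```

View pics/end.png

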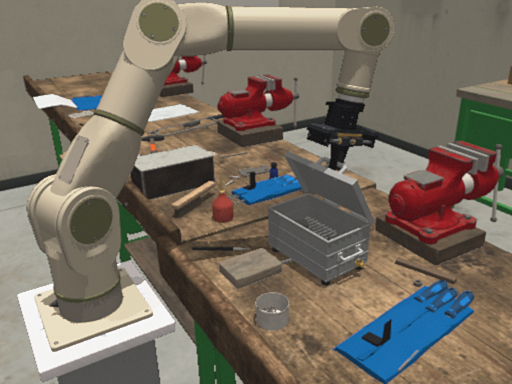

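The lid stands still at about 60° in the fingers. The can at (222,208), the tin at (271,311) and the brush at (195,197) are where they were. Handing in.

```bash
python3 -c "
from plant import manip
print(manip.hand_in())"
```

```text
the job is handed in; nothing more can be done
None
```

I lifted the lid onto the buffer (the stop is now set at about 82°), held it there at roughly 9 N for over 0.8 s, then eased it back to about 60° and handed in with the gripper still holding it; the oil can, tin and brush were not moved, and the hand-in call returned no verdict.

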